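# Sort the guide pillar and the slide bar into the mould-parts bins

## Task

Put away the loose mould parts. First lift the lid off the covered grey bin by its black knob and set it flat, knob up, on the bench; next lay the round steel guide pillar flat in that bin. Then draw the flat steel bar out from under the propped-up plate by its projecting end, lay it down flat on the bench well clear of the plate and let go, take it again by its middle and lay it flat in the open bin; set things down gently without letting them fall, and leave the other tools and parts on the bench where they are.

Things in the scene. Friction and masses are not known exactly. Their poses are not given: they have to be found in the camera images.
- lid: loose aluminium lid of the covered bin: plate 190 (x) x 105 (y) x 4 mm, with a lip 172 x 87 x 6 mm beneath that sits inside the bin walls with 5 mm play. Origin: centre of the lip's underside; plate at z = 6 to 10 mm; at its centre an upright round black knob, 26 mm diameter, z = 10 to 46 mm. It starts on the covered bin, origin 44 mm above the bench
- bin_lidded: the grey bin that starts covered, fixed: outside 190 (x) x 105 (y) x 50 mm high, walls and floor 4 mm thick, open above once the lid is off. Origin at the centre of its underside, on the bench. It may be the left or the right one of the two bins
- bin_open: the open grey bin, fixed, same size and make as the covered bin, empty and without a lid. Origin at the centre of its underside, on the bench
- pillar: round steel guide pillar lying on the bench, a plain cylinder 28 mm diameter, 130 mm long with thin dark grooves, 0.6 kg. Origin at its centre, on the axis (14 mm above what it lies on); its x axis runs along its length
- bar: flat steel bar, 150 (x) x 30 (y) x 18 mm high, 0.6 kg, lying on the bench half under the propped plate. Origin at the centre of its underside; x along its length. The end at its -x side projects about 60 mm in front of the plate
- stand: steel mould plate propped on two rails, fixed: plate 120 (x) x 150 (y) mm, underside 30 mm and top 52 mm above the bench (small raised piece on top to 60 mm); the rails run along x at both y edges, 106 mm apart. Origin on the bench under its centre; the bar comes out on the -x side, past the plate's edge at x = -60 mm
- wrench: bystander, to be left alone: steel open-ended wrench, 170 mm long, lying on the bench; origin under its middle
- bush: bystander, to be left alone: upright brass guide bush (tube), 48 mm outside diameter, 40 mm high; origin at the centre of its underside
- oil: bystander, to be left alone: white plastic oil bottle with red cap, 56 mm diameter, 150 mm high; origin at the centre of its underside
- jar: bystander, to be left alone: amber jar with black lid, 68 mm diameter, 70 mm high; origin at the centre of its underside
- brush: bystander, to be left alone: brush lying on the bench, about 200 mm long; origin under its middle
Not all that is in view belongs to the job. Leave any green or orange look-alike of the pillar alone.

How it is judged:
On the way, in this order (a step that is already met when the one before it is completed fails the run):
1. the lid is lifted off and lies flat on the bench, knob up, released (height (world z) of lid below 0.007 m and angle between lid's own z axis and vertical below 0.08 rad and linear speed of lid below 0.03 m/s and contact force between the fingers and lid below 0.1 N), for 0.2 s.
2. the round pillar lies flat in the bin that was covered, released (x of pillar in the frame of bin_lidded between -0.035 and 0.035 m and y of pillar in the frame of bin_lidded between -0.045 and 0.045 m and z of pillar in the frame of bin_lidded between 0 and 0.028 m and angle between pillar's own x axis and vertical above 1.47 rad and linear speed of pillar below 0.03 m/s and contact force between the fingers and pillar below 0.1 N), for 0.2 s.
3. the bar is drawn out and lies flat on the bench, clear of the plate and of the bins, released (horizontal distance between bar and stand above 0.138 m and height (world z) of bar below 0.004 m and angle between bar's own z axis and vertical below 0.06 rad and horizontal distance between bar and bin_open above 0.1 m and horizontal distance between bar and bin_lidded above 0.1 m and linear speed of bar below 0.03 m/s and contact force between the fingers and bar below 0.1 N), for 0.2 s.
4. the bar is lifted by its middle (fingers within 35 mm of its centre) (contact force between the fingers and bar above 0.5 N and horizontal distance between the grasp point and bar below 0.035 m and height (world z) of bar above 0.03 m), for 0.1 s.
At the end, for the whole second after the job is handed in: Released and at rest: lid flat on the bench, knob up (under 7 mm up, 0.08 rad); pillar level on the floor of the bin that was covered (centre within 35 mm lengthwise, 45 mm across, under 28 mm up); bar flat on the open bin's floor (within 30 and 45 mm, under 12 mm up, 0.1 rad) (all of step 1 and all of step 2 and x of bar in the frame of bin_open between -0.03 and 0.03 m and y of bar in the frame of bin_open between -0.045 and 0.045 m and z of bar in the frame of bin_open between 0 and 0.012 m and angle between bar's own z axis and vertical below 0.1 rad and linear speed of bar below 0.03 m/s and contact force between the fingers and bar below 0.1 N); the robot touches nothing.
It fails at once if the lid is let fall (faster than 0.8 m/s while not held) (linear speed of lid above 0.8 m/s and contact force between the fingers and lid below 0.1 N).
It fails at once if the pillar is let fall (faster than 0.8 m/s while not held) (linear speed of pillar above 0.8 m/s and contact force between the fingers and pillar below 0.1 N).
It fails at once if the bar is let fall (faster than 0.8 m/s while not held) (linear speed of bar above 0.8 m/s and contact force between the fingers and bar below 0.1 N).
It fails at once if a bystander is moved by more than 40 mm (distance of any of wrench, bush, oil, jar, brush from where it was at the start of the episode above 0.04 m).
It also fails if it takes over 72 s, if anything falls off the work surface, if the arm or the gripper's body presses on something with over 40 N, if the wrist force passes 120 N, or if a joint passes its speed limit or range.

## Robot

A 6-joint arm with a two-finger parallel gripper is mounted at the origin on the work surface. World frame = base frame: x ahead of the robot, y to its left, z up, the work surface at z = 0. Lengths are in m, angles in rad, forces in N, time in s.
With the tool pointing down it reaches from about 0.375 to 0.9 m from the base axis. Payload 3.1 kg.
Tool frame: the origin (TCP) lies between the finger pads; the fingertips stand 8 mm ahead of it and the grasp point (between the pads) lies 11 mm behind it; z points along the fingers, y is the line along which they close (so a half turn about z gives the same grasp; the last joint's range is limited). The gripper opens to 87 mm and grips with 3 to 60 N. Pads are 19 mm wide; open, the fingers measure 117 mm over their backs; the gripper's body (75 mm by 190 mm) begins 51 mm behind the grasp point.
Start: joints at [0.942, 0.527, 1.433, -0, 1.181, -0.178], TCP at [0.272, 0.563, 0.231] pointing down, gripper open.
Joint ranges: [-3.08, 3.08], [-0.75, 2.2], [0.22, 2.44], [-1.43, 4.57], [0, 2.65], [-2.85, 2.85]. Speed limits (rad/s): [2.79, 2.79, 3.14, 3.14, 3.14, 3.14].

## Interface

Orientations are given as a unit quaternion [x, y, z, w].
In Python, from station import telemetry, imaging, close_job gives the robot as it stands.
- The arm moves only by the tool move_arm, never from a script. Its argument "rows" is a list of rows, each a list of 3 entries, a list of its own where there are three numbers: the shift along the tool's x, y, z in m, then the turn about the tool's z in degrees, then the opening, from 0 (shut) to 1 (fully open). A call has exactly 5 rows; each row shifts and turns the commanded pose from where the row before left it, along the tool's axes as they then stand; what a row does not reach is not made up. A row lasts 1/8 s, in which the tool goes at most 62.5 mm and 10.7 degrees, less where a joint would pass 70% of its speed; a pose out of reach is approached as far as the arm can. A call with a gripper value outside its range is refused whole. The fingers move at their own pace and stop on an object; "grip_force" is the grip in N (left out, the last holds). Time passes only in rows, so rows that do not move let the fingers close, or fill a call up. It gives the time, the measured TCP pose, the force, the opening and the grip force at its end, in the units of the state.
- telemetry.read_state(): the state, without advancing time (a new reading comes with each control period).
- imaging.capture(name): name is "scene" or "top"; returns a dict with "pixels" (400x640x3 uint8, blue, green, red), "mtx" (3x3 intrinsics, pixels), "k1" (the pictures are not rectified: a ray, as slopes to the right and down, at radius r is drawn at 1 + k1 r^2 times it, then the intrinsics apply), "cam_to_world" (4x4, takes a point from camera to world coordinates). Camera axes: x right, y up, looking along -z (the intrinsics and any distortion apply to the point x, -y, -z); pixel columns grow to the right and rows downward; lengths in m; the calibration is good to about 2 mm. A picture is of the moment at which its call begins. There is no depth.
- close_job(): hands the job in; it is judged then, once.
The state is a dict: "time": time; "q": joint angles; "qvel": joint speeds; "joint_torque": joint torques, N m; "ee_pos": TCP position; "tcp_rot": TCP orientation; "force": force on the tool from outside, world axes, zero at the start; "ft_torque": the same for the moment, N m; "finger_gap": finger opening in m; "gripper_force": force on a finger pad.
Only numpy, scipy, OpenCV 4.12 (cv2) and the standard library are available. Lean on these libraries where they do the work, as an engineer would, in place of code of your own. Each camera call takes 0.05 s, during which the arm holds its last target. There are 200 camera calls.

## Working session

There is one attempt and no reset: what is moved stays moved. The work goes in short steps, Python scripts to look and compute and a tool call to move; the robot and the scene stay as the last step left them, time stands still between calls to the robot, and variables do not carry over. Pictures are saved under pics/ and viewed, at most 12 in all, crops included, and the job is handed in when it is done.

Besides the shell and the picture viewer there is one more tool, called after "Emit:" as name(argument=value, ...), one argument or row to a line, values as JSON. move_arm: Moves the arm, as the interface text tells. Its arguments: {"type":"object","properties":{"rows":{"type":"array","items":{"type":"array"}},"grip_force":{"type":"number"}},"required":["rows"]}

```bash
mkdir -p pics && cat > h.py <<'E'
import numpy as np, cv2
from station import telemetry, imaging, close_job
def cap(n,tag):
    d=imaging.capture(n); cv2.imwrite(f'pics/{tag}.png',d['pixels']); np.savez(f'pics/{tag}.npz',**{k:d[k] for k in('mtx','k1','cam_to_world')}); return d
def ray(tag,uv):
    d=np.load(f'pics/{tag}.npz'); K=d['mtx'];k=float(d['k1']);T=d['cam_to_world']
    p=cv2.undistortPoints(np.array([[uv]],float),K,np.array([k,0,0,0,0.]))[0,0]
    return T[:3,3],T[:3,:3]@np.array([p[0],-p[1],-1.])
def atz(tag,uv,z):
    o,v=ray(tag,uv); return o+v*(z-o[2])/v[2]
def tri(t1,u1,t2,u2):
    o1,a=ray(t1,u1);o2,b=ray(t2,u2)
    s=np.linalg.lstsq(np.c_[a,-b],o2-o1,rcond=None)[0]
    p,q=o1+s[0]*a,o2+s[1]*b; return (p+q)/2,np.linalg.norm(p-q)
def proj(tag,P):
    d=np.load(f'pics/{tag}.npz');T=np.linalg.inv(d['cam_to_world']);c=T[:3,:3]@np.array(P)+T[:3,3]
    s=np.array([c[0],-c[1]])/-c[2]; s=s*(1+float(d['k1'])*(s@s)); return (d['mtx']@[s[0],s[1],1])[:2]
def big(tag,x,y,w,h,f):
    cv2.imwrite(f'pics/{tag}_c.png',cv2.resize(cv2.imread(f'pics/{tag}.png')[y:y+h,x:x+w],None,fx=f,fy=f,interpolation=cv2.INTER_CUBIC))
E
python3 - <<'E'
from h import *
for n in('scene','top'):
    d=cap(n,n+'0'); print(n,d['mtx'].tolist(),d['k1'],np.round(d['cam_to_world'],3).tolist())
s=telemetry.read_state();print(s)
E
```

```text
scene [[404.83073492488893, 0.0, 318.0576230606208], [0.0, 404.83073492488893, 202.56651824947315], [0.0, 0.0, 1.0]] 0.03273241610032773 [[-0.875, -0.382, 0.298, 0.807], [0.485, -0.686, 0.542, 0.607], [-0.003, 0.619, 0.786, 0.998], [0.0, 0.0, 0.0, 1.0]]
top [[384.8991678178565, 0.0, 317.1980043636374], [0.0, 384.8991678178565, 199.659437492733], [0.0, 0.0, 1.0]] -0.06809605438206973 [[0.084, 0.971, -0.225, 0.196], [-0.996, 0.081, -0.024, -0.039], [-0.006, 0.226, 0.974, 1.213], [0.0, 0.0, 0.0, 1.0]]
{'time': 0.1, 'q': array([ 9.41501662e-01,  5.28356839e-01,  1.43377493e+00, -1.93508431e-05,
        1.18136943e+00, -1.78507681e-01]), 'qvel': array([-0.00026662, -0.00047706, -0.00275669, -0.0003019 , -0.00263993,
        0.0004799 ]), 'joint_torque': array([-3.81133677e-04, -4.40984988e+01, -1.77149338e+01,  6.34631119e-02,
        5.33719850e-02, -2.82930893e-05]), 'ee_pos': array([0.2718987 , 0.56205142, 0.22967927]), 'tcp_rot': array([ 2.23486228e-01,  9.74706620e-01, -8.81005014e-04, -3.66810538e-04]), 'force': array([ 0.41493873, -0.02384569, -0.70328146]), 'ft_torque': array([-0.02333861,  0.04901402, -0.02107929]), 'gripper_force': 0.0, 'finger_gap': 0.08726200353261318}
```

View pics/scene0.png

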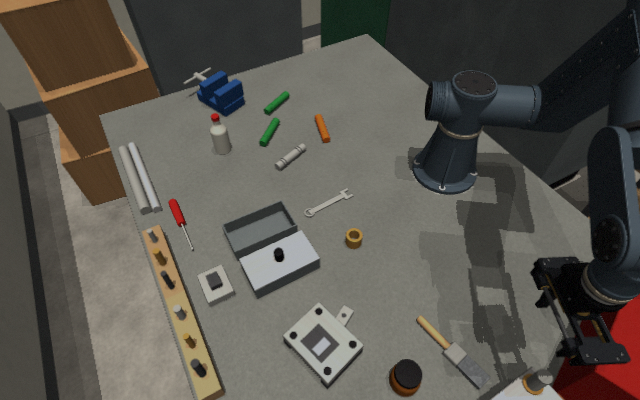

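View pics/top0.png

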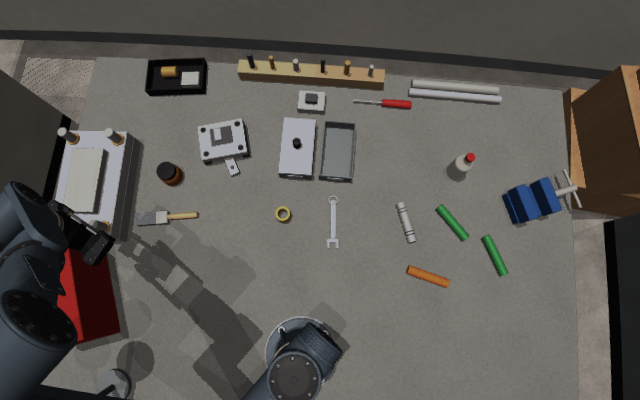

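The scene view shows the lidded bin (280,262), the open bin (260,230), the pillar (291,156), and the stand (323,343) with the bar end at (346,315). In the top view these are at (297,148), (338,152), (405,222), and (222,140) with the bar end at (233,168). Next I'll enlarge crops to read the pixels more closely.

```bash
python3 - <<'E'
from h import *
big('top0',185,100,240,150,3.3333)
big('scene0',215,135,180,250,2.4)
im=cv2.imread('pics/scene0_c.png');print(im.shape, cv2.imread('pics/top0_c.png').shape)
E
```

```text
(600, 432, 3) (500, 800, 3)
```

View pics/top0_c.png

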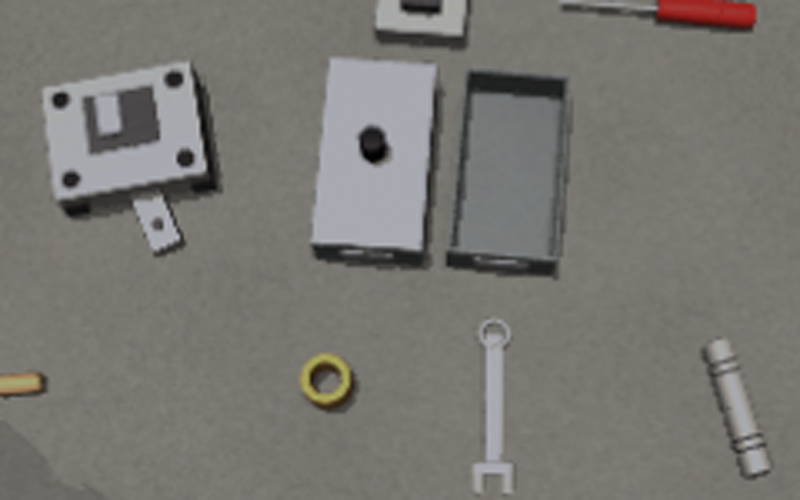

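View pics/scene0_c.png

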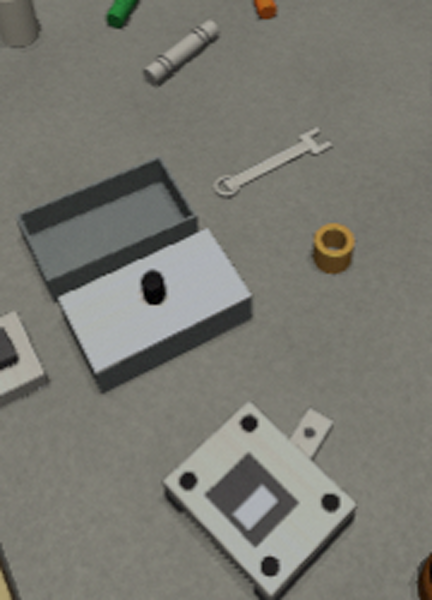

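```bash
python3 - <<'E'
from h import *
T=lambda p:(p[0]/3.33333+185-.35,p[1]/3.33333+100-.35)
S=lambda p:(p[0]/2.4+215-.3,p[1]/2.4+135-.3)
pairs=dict(lid_mm=((423,251),(208,232)),lid_mp=((312,243),(250,297)),lid_pp=((331,59),(100,375)),lid_pm=((438,65),(60,297)),knob=((372,134),(153,276)),
st_mm=((211,175),(248,403)),st_mp=((57,201),(355,503)),st_pp=((43,88),(272,592)),st_pm=((190,63),(165,483)),
barA=((160,252),(333,424)),barB=((182,238),(313,408)),hole=((157,224),(309,433)),pilA=((715,342),(150,73)),pilB=((757,470),(212,26)),pil=((736,406),(181,50)),
ob_mm=((557,262),(160,160)),ob_mp=((447,252),(196,218)),ob_pm=((567,78),(20,215)))
for k,(a,b) in pairs.items():
    p,e=tri('top0',T(a),'scene0',S(b)); print(k,np.round(p,4),'gap',round(e*1e3,1))
z=lambda ps,h:[np.round(atz('top0',T(p),h)[:2],4).tolist() for p in ps]
print('lid z.054',z([(423,251),(312,243),(331,59),(438,65)],.054))
print('ob z.05',z([(557,262),(447,252),(470,72),(567,78)],.05))
print('pil .014',z([(715,342),(757,470),(736,406)],.016))
print('st',z([(211,175),(57,201),(43,88),(190,63)],.052),'bar',z([(160,252),(182,238),(157,224)],.018))
E
```

```text
lid_mm [0.5401 0.0168 0.0481] gap 6.0
lid_mp [0.5395 0.1209 0.052 ] gap 2.8
lid_pp [0.7259 0.1244 0.0524] gap 8.6
lid_pm [0.7268 0.0185 0.0563] gap 7.0
knob [0.6331 0.0711 0.1006] gap 5.9
st_mm [0.6014 0.227  0.0454] gap 3.8
st_mp [0.5617 0.3702 0.0523] gap 2.6
st_pp [0.6737 0.4015 0.0572] gap 4.9
st_pm [0.7143 0.2619 0.0496] gap 4.0
barA [0.5282 0.2765 0.0115] gap 8.7
barB [0.5407 0.2543 0.0223] gap 9.5
hole [0.5559 0.2784 0.0216] gap 2.0
pilA [ 0.481  -0.2672  0.0271] gap 2.9
pilB [ 0.3625 -0.3114  0.0235] gap 4.0
pil [ 0.4221 -0.2903  0.0223] gap 2.6
ob_mm [ 0.5411 -0.1108  0.0447] gap 5.2
ob_mp [ 0.5422 -0.0069  0.048 ] gap 3.0
ob_pm [ 0.7249 -0.1084  0.0553] gap 4.8
lid z.054 [[0.5408, 0.0146], [0.54, 0.1197], [0.7289, 0.1216], [0.7309, 0.0166]]
ob z.05 [[0.5416, -0.1121], [0.5428, -0.0079], [0.7279, -0.0151], [0.7295, -0.1101]]
pil .014 [[0.4849, -0.2703], [0.3651, -0.3144], [0.4244, -0.2926]]
st [[0.6006, 0.2243], [0.5627, 0.3694], [0.6776, 0.4019], [0.7148, 0.2601]] bar [[0.5296, 0.2718], [0.5455, 0.2522], [0.5577, 0.2787]]
```

```bash
cat >> h.py <<'E'
def rect(tag,x0,x1,y0,y1,z,res=.0005):
    """bird's-eye patch at height z: rows = x descending, cols = y descending"""
    im=cv2.imread(f'pics/{tag}.png'); xs=np.arange(x1,x0,-res); ys=np.arange(y1,y0,-res)
    X,Y=np.meshgrid(xs,ys,indexing='ij')
    d=np.load(f'pics/{tag}.npz');T=np.linalg.inv(d['cam_to_world']);P=np.stack([X,Y,0*X+z],-1)@T[:3,:3].T+T[:3,3]
    a=P[...,0]/-P[...,2];b=P[...,1]/P[...,2];f=1+float(d['k1'])*(a*a+b*b);K=d['mtx']
    return cv2.remap(im,(K[0,0]*a*f+K[0,2]).astype('f4'),(K[1,1]*b*f+K[1,2]).astype('f4'),cv2.INTER_CUBIC),xs,ys
E
python3 - <<'E'
from h import *
print('oil',tri('top0',(470,157),'scene0',(215,117)),'sdrv',atz('top0',(354,101),0)[:2],atz('top0',(411,104),0.01)[:2],'wrench',atz('top0',(333,248),0)[:2],atz('top0',(333,196),0)[:2])
print('brush',atz('top0',(199,215),0.01)[:2],'bush',atz('top0',(283,214),.04)[:2],'jar',atz('top0',(168,172),.07)[:2])
# pillar
for t in('top0','scene0'):
    g,xs,ys=rect(t,.33,.52,-.36,-.22,.018); m=cv2.medianBlur(cv2.cvtColor(g,6),9); 
    th=cv2.morphologyEx((m>135).astype('u1'),cv2.MORPH_OPEN,np.ones((15,15)));n,l,s,c=cv2.connectedComponentsWithStats(th);i=1+s[1:,4].argmax()
    r=cv2.minAreaRect(np.argwhere(l==i)[:,::-1].astype('f4'));print(t,'pil',xs[int(r[0][1])],ys[int(r[0][0])],np.array(r[1])*.5,r[2],np.median(m))
    # knob top
    g,xs,ys=rect(t,.56,.70,0.02,.12,.09); m=cv2.cvtColor(g,6); q=np.argwhere(m<70)
    print('knob',xs[q[:,0]].min(),xs[q[:,0]].max(),ys[q[:,1]].min(),ys[q[:,1]].max(),len(q)*.25)
A=rect('top0',.50,.62,.22,.34,.018)[0];B=rect('scene0',.50,.62,.22,.34,.018)[0]
im=cv2.resize(np.hstack([A,B]),None,fx=1.66,fy=1.66)
cv2.imwrite('pics/bar.png',im);print(im.shape)
E
```

```text
oil (array([ 0.60495023, -0.44802974,  0.14746565]), np.float64(0.004958479549278133)) sdrv [ 0.83463535 -0.10573294] [ 0.83526107 -0.30094162] wrench [ 0.32390918 -0.07111827] [ 0.49172832 -0.05845817]
brush [0.39136352 0.36462744] bush [0.41179501 0.09252558] jar [0.50926293 0.46438396]
top0 pil 0.4265000000000103 -0.29400000000000004 [61.34585571 18.29084778] 70.20112609863281 118.0
knob 0.6115000000000097 0.6460000000000059 0.05499999999999994 0.08149999999999996 699.5
scene0 pil 0.41450000000001164 -0.29900000000000004 [59.96404266 20.14866257] 71.25865936279297 117.0
knob 0.5605000000000153 0.7 0.020499999999999907 0.10049999999999998 3420.5
(398, 800, 3)
```

View pics/bar.png

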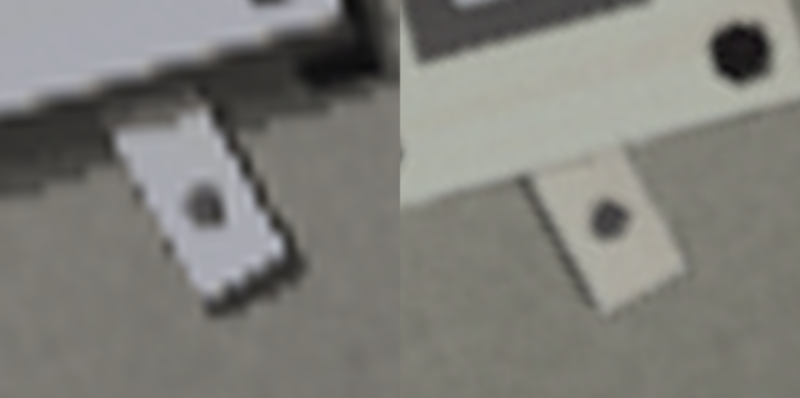

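The rectified bar crop shows the hole at (207,205) in the top half and (208,220) in the scene half. That puts it at about (0.556, 0.278), with bar yaw about 28° against 15° for the stand. The heights I triangulated match the text, so I'll go to the knob.

Emit:
move_arm(
  rows=[
    [[0,0,0],-8.6,1],
    [[0,0,0],-8.6,1],
    [[0,0,0],-8.6,1],
    [[-0.036,-0.049,0.008],0,1],
    [[-0.036,-0.049,0.008],0,1],
  ],
  grip_force=30,
)

```text
time: 0.72
ee_pos: [0.3443, 0.4638, 0.214]
tcp_rot: [-0.001, 1.0, -0.0, 0.0]
force: [1.5, 0.6, 0.6]
finger_gap: 0.0867
gripper_force: 0.0
```

Emit:
move_arm(
  rows=[
    [[-0.036,-0.049,0.008],0,1],
    [[-0.036,-0.049,0.008],0,1],
    [[-0.036,-0.049,0.008],0,1],
    [[-0.036,-0.049,0.008],0,1],
    [[-0.036,-0.049,0.008],0,1],
  ],
)

```text
time: 1.35
ee_pos: [0.5249, 0.2177, 0.174]
tcp_rot: [0.0, 1.0, 0.0, -0.0]
force: [1.1, -0.5, -0.0]
finger_gap: 0.0872
gripper_force: 0.0
```

Emit:
move_arm(
  rows=[
    [[-0.036,-0.049,0.008],0,1],
    [[-0.036,-0.049,0.008],0,1],
    [[-0.036,-0.049,0.008],0,1],
    [[0,0,0],0,1],
    [[0,0,0],0,1],
  ],
)

```text
time: 1.98
ee_pos: [0.6311, 0.0724, 0.1498]
tcp_rot: [0.001, 1.0, 0.0, -0.001]
force: [0.0, 0.2, -0.3]
finger_gap: 0.0873
gripper_force: 0.0
```

Emit:
move_arm(
  rows=[
    [[-0.003,-0.0034,0.026],0,1],
    [[0,0,0.026],0,1],
    [[0,0,0.025],0,1],
    [[0,0,0],0,1],
    [[0,0,0],0,0],
  ],
)

```text
time: 2.6
ee_pos: [0.6351, 0.0701, 0.0745]
tcp_rot: [-0.001, 1.0, 0.0, 0.0]
force: [0.9, -0.5, -0.1]
finger_gap: 0.083
gripper_force: 0.0
```

Emit:
move_arm(
  rows=[
    [[0,0,0],0,0],
    [[0,0,0],0,0],
    [[0,0,0],0,0],
    [[0,0,0],0,0],
    [[0,0,0],0,0],
  ],
)

```text
time: 3.22
ee_pos: [0.635, 0.0689, 0.0735]
tcp_rot: [0.0, 1.0, -0.0, -0.0]
force: [0.1, -0.0, 0.3]
finger_gap: 0.035
gripper_force: 0.0
```

Emit:
move_arm(
  rows=[
    [[0,0,0],0,0],
    [[0,0,0],0,0],
    [[0,0,0],0,0],
    [[0,0,0],0,0],
    [[0,0,0],0,0],
  ],
)

```text
time: 3.85
ee_pos: [0.635, 0.069, 0.0735]
tcp_rot: [0.0, 1.0, 0.0, -0.0]
force: [-0.5, 0.8, 0.1]
finger_gap: 0.0253
gripper_force: 30.0
```

Emit:
move_arm(
  rows=[
    [[0,0,-0.005],0,0],
    [[0,0,-0.005],0,0],
    [[0,0,-0.01],0,0],
    [[0,0,-0.02],0,0],
    [[0,0,-0.02],0,0],
  ],
)

```text
time: 4.47
ee_pos: [0.635, 0.0689, 0.1346]
tcp_rot: [0.0, 1.0, -0.0, 0.0]
force: [-0.8, -0.5, -2.7]
finger_gap: 0.0253
gripper_force: 30.0
```

Emit:
move_arm(
  rows=[
    [[0,-0.02,0],0,0],
    [[0,-0.035,0],0,0],
    [[0,-0.04,0],0,0],
    [[0,-0.04,0],0,0],
    [[0,-0.04,0],0,0],
  ],
)

```text
time: 5.1
ee_pos: [0.6339, -0.1086, 0.1327]
tcp_rot: [0.001, 1.0, -0.0, -0.001]
force: [0.7, -0.8, -1.8]
finger_gap: 0.0251
gripper_force: 30.0
```

Emit:
move_arm(
  rows=[
    [[0,-0.04,0],0,0],
    [[0,-0.04,0],0,0],
    [[0,-0.035,0],0,0],
    [[0,-0.015,0],0,0],
    [[0,0,0.01],0,0],
  ],
)

```text
time: 5.72
ee_pos: [0.6348, -0.2375, 0.1235]
tcp_rot: [0.001, 1.0, -0.0, 0.001]
force: [0.5, 0.9, -3.1]
finger_gap: 0.0256
gripper_force: 30.0
```

Emit:
move_arm(
  rows=[
    [[0,0,0.025],0,0],
    [[0,0,0.025],0,0],
    [[0,0,0.02],0,0],
    [[0,0,0.01],0,0],
    [[0,0,0.005],0,0],
  ],
)

```text
time: 6.35
ee_pos: [0.6349, -0.2355, 0.0379]
tcp_rot: [-0.0, 1.0, 0.0, -0.0]
force: [0.2, -0.4, -2.3]
finger_gap: 0.0256
gripper_force: 30.0
```

```bash
python3 - <<'E'
from h import *
s=telemetry.read_state();print(s['ee_pos'],s['force'])
cap('scene','s1');cap('top','t1')
a=cv2.imread('pics/s1.png')[60:320,160:400];b=cv2.imread('pics/t1.png')[90:270,270:470]
a=cv2.resize(a,None,fx=1.6,fy=1.6);b=cv2.resize(b,(400,360))
c=np.zeros((416,784,3),'u1');c[:,:384]=a;c[:360,384:]=b;cv2.imwrite('pics/m1.png',c)
E
```

```text
[ 0.63487222 -0.23545602  0.0379293 ] [ 0.19919986 -0.40984274 -2.34526613]
```

View pics/m1.png

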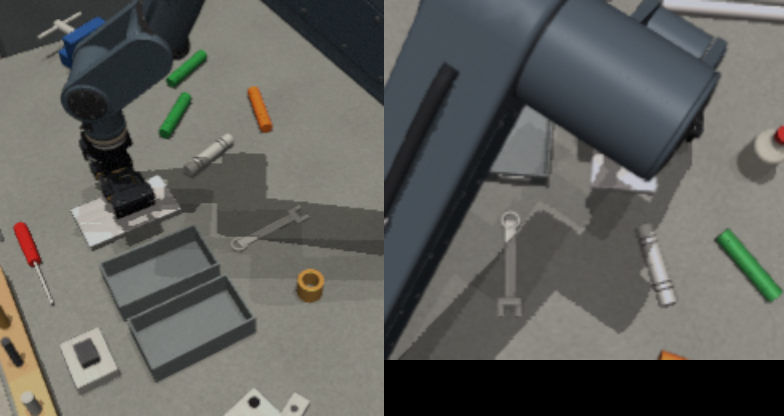

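The montage shows the lid held level near the bench at (125,212), clear of the open bin, and the covered bin is now open. I'll lower the last few mm and release.

Emit:
move_arm(
  rows=[
    [[0,0,0.004],0,0],
    [[0,0,0.002],0,0],
    [[0,0,0.002],0,0],
    [[0,0,0],0,0],
    [[0,0,0],0,0],
  ],
)

```text
time: 7.08
ee_pos: [0.6349, -0.2361, 0.0306]
tcp_rot: [0.0, 1.0, -0.0, 0.0]
force: [1.1, -0.3, -2.5]
finger_gap: 0.025
gripper_force: 30.0
```

Emit:
move_arm(
  rows=[
    [[0,0,0.001],0,0],
    [[0,0,0.001],0,0],
    [[0,0,0],0,0],
    [[0,0,0],0,0],
    [[0,0,0],0,0],
  ],
)

```text
time: 7.7
ee_pos: [0.635, -0.2361, 0.0295]
tcp_rot: [0.0, 1.0, -0.0, 0.0]
force: [-3.0, 0.9, 5.2]
finger_gap: 0.0252
gripper_force: 30.0
```

Emit:
move_arm(
  rows=[
    [[0,0,0],0,0.7],
    [[0,0,0],0,0.7],
    [[0,0,0],0,0.7],
    [[0,0,0],0,0.7],
    [[0,0,0],0,0.7],
  ],
)

```text
time: 8.32
ee_pos: [0.6348, -0.236, 0.0284]
tcp_rot: [0.0, 1.0, 0.0, -0.0]
force: [0.0, -0.6, 0.8]
finger_gap: 0.0598
gripper_force: 0.0
```

Emit:
move_arm(
  rows=[
    [[0,0,-0.02],0,0.7],
    [[0,0,-0.04],0,0.7],
    [[0,0,-0.04],0,0.7],
    [[0.05,-0.013,0],0,0.7],
    [[0.055,-0.015,0],0,0.7],
  ],
)

```text
time: 8.95
ee_pos: [0.5302, -0.2647, 0.1311]
tcp_rot: [-0.001, 1.0, -0.002, 0.002]
force: [-0.7, -0.3, 0.1]
finger_gap: 0.0603
gripper_force: 0.0
```

Emit:
move_arm(
  rows=[
    [[0.055,-0.015,0],0,0.7],
    [[0.0525,-0.013,0],0,0.7],
    [[0,0,0],-10,0.7],
    [[0,0,0],-10,0.7],
    [[0,0,0],0,0.7],
  ],
)

```text
time: 9.57
ee_pos: [0.4227, -0.2926, 0.1299]
tcp_rot: [-0.172, 0.985, -0.001, 0.001]
force: [0.1, 0.4, -0.6]
finger_gap: 0.0608
gripper_force: 0.0
```

```bash
python3 - <<'E'
from h import *
s=telemetry.read_state();print(s['ee_pos'],s['tcp_rot'])
cap('scene','s2');cap('top','t2')
T='s2'
def mk(t,x,y,w,h,f): return cv2.resize(cv2.imread(f'pics/{t}.png')[y:y+h,x:x+w],None,fx=f,fy=f,interpolation=cv2.INTER_CUBIC)
a=mk('s2',220,110,160,160,2.4);b=mk('t2',310,130,160,160,2.4)
cv2.imwrite('pics/m2.png',np.hstack([a,b]))
E
```

```text
[ 0.4226845  -0.29255441  0.12988941] [-1.72189285e-01  9.85063154e-01 -9.99277683e-04  6.59614258e-04]
```

View pics/m2.png

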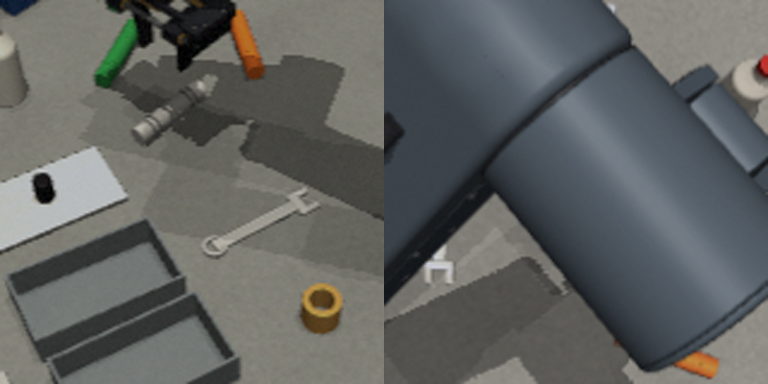

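The montage shows the lid flat with its knob up at (43,187). The gripper is above the pillar at (175,105). I'll go down and grip.

Emit:
move_arm(
  rows=[
    [[0,0,0.04],0,0.7],
    [[0,0,0.04],0,0.7],
    [[0,0,0.025],0,0.7],
    [[0,0,0.012],0,0.7],
    [[0,0,0],0,0.7],
  ],
)

```text
time: 10.3
ee_pos: [0.4223, -0.2917, 0.0112]
tcp_rot: [-0.173, 0.985, 0.0, -0.0]
force: [0.4, -0.6, 0.3]
finger_gap: 0.0609
gripper_force: 0.0
```

Emit:
move_arm(
  rows=[
    [[0,0,0],0,0],
    [[0,0,0],0,0],
    [[0,0,0],0,0],
    [[0,0,0],0,0],
    [[0,0,0],0,0],
  ],
  grip_force=40,
)

```text
time: 10.92
ee_pos: [0.4229, -0.2926, 0.012]
tcp_rot: [-0.173, 0.985, -0.001, 0.001]
force: [0.3, -1.0, 2.3]
finger_gap: 0.027
gripper_force: 40.0
```

Emit:
move_arm(
  rows=[
    [[0,0,0],0,0],
    [[0,0,0],0,0],
    [[0,0,-0.005],0,0],
    [[0,0,-0.01],0,0],
    [[0,0,-0.02],0,0],
  ],
)

```text
time: 11.55
ee_pos: [0.4211, -0.2906, 0.0461]
tcp_rot: [-0.173, 0.985, 0.002, -0.001]
force: [-0.4, -0.4, -4.1]
finger_gap: 0.027
gripper_force: 40.0
```

Emit:
move_arm(
  rows=[
    [[0,0,-0.03],0,0],
    [[0,0,-0.04],0,0],
    [[0,0,-0.03],10,0],
    [[0,0,0],10,0],
    [[-0.014,0.023,0],0,0],
  ],
)

```text
time: 12.18
ee_pos: [0.4356, -0.2694, 0.1471]
tcp_rot: [0.002, 1.0, -0.0, -0.0]
force: [0.9, -0.3, -4.4]
finger_gap: 0.027
gripper_force: 40.0
```

Emit:
move_arm(
  rows=[
    [[-0.025,0.042,0],0,0],
    [[-0.025,0.042,0],0,0],
    [[-0.025,0.042,0],0,0],
    [[-0.025,0.042,0],0,0],
    [[-0.025,0.042,0],0,0],
  ],
)

```text
time: 12.8
ee_pos: [0.5607, -0.057, 0.1461]
tcp_rot: [0.0, 1.0, 0.0, -0.001]
force: [1.4, -1.1, -4.5]
finger_gap: 0.0271
gripper_force: 40.0
```

Emit:
move_arm(
  rows=[
    [[-0.025,0.042,0],0,0],
    [[-0.025,0.042,0],0,0],
    [[-0.018,0.03,0],0,0],
    [[-0.006,0.012,0],0,0],
    [[0,0,0],0,0],
  ],
)

```text
time: 13.42
ee_pos: [0.6343, 0.0675, 0.1459]
tcp_rot: [-0.001, 1.0, -0.0, -0.001]
force: [-0.4, -0.4, -4.2]
finger_gap: 0.0271
gripper_force: 40.0
```

```bash
python3 - <<'E'
from h import *
s=telemetry.read_state();print(s['ee_pos'],s['tcp_rot'],s['force'])
cap('scene','s3')
big('s3',180,100,200,200,3)
E
```

```text
[0.63432757 0.06752184 0.14587791] [-5.23204596e-04  9.99999004e-01 -1.38596227e-04 -1.30342764e-03] [-0.37477203 -0.44030181 -4.249583  ]
```

View pics/s3_c.png

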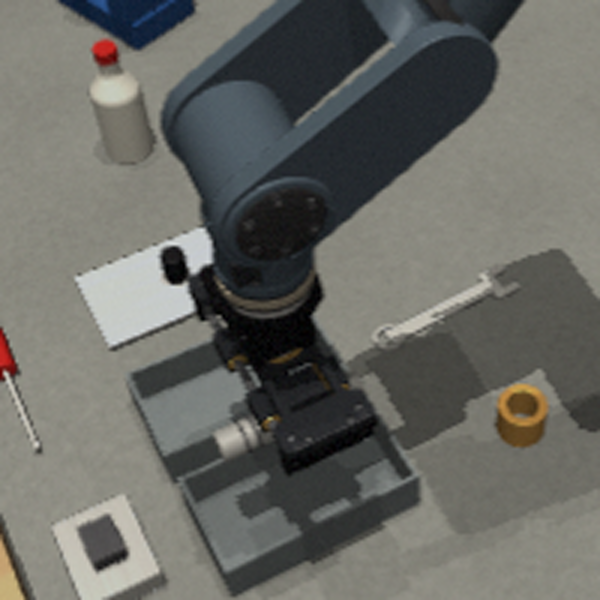

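The pillar is held level along the bin at (240,435), above the uncovered bin. I'll lower it in.

Emit:
move_arm(
  rows=[
    [[0,0,0.04],0,0],
    [[0,0,0.04],0,0],
    [[0,0,0.025],0,0],
    [[0,0,0.015],0,0],
    [[0,0,0.006],0,0],
  ],
)

```text
time: 14.1
ee_pos: [0.635, 0.066, 0.02]
tcp_rot: [0.001, 1.0, -0.0, -0.001]
force: [-0.5, -0.5, -4.8]
finger_gap: 0.0272
gripper_force: 40.0
```

Emit:
move_arm(
  rows=[
    [[0,0,0.002],0,0],
    [[0,0,0.001],0,0],
    [[0,0,0],0,0],
    [[0,0,0],0,0],
    [[0,0,0],0,0],
  ],
)

```text
time: 14.72
ee_pos: [0.6356, 0.0671, 0.0178]
tcp_rot: [0.0, 1.0, -0.0, 0.0]
force: [-0.1, -0.0, -5.1]
finger_gap: 0.0268
gripper_force: 40.0
```

Emit:
move_arm(
  rows=[
    [[0,0,0.001],0,0],
    [[0,0,0.001],0,0],
    [[0,0,0.0005],0,0],
    [[0,0,0],0,0],
    [[0,0,0],0,0],
  ],
)

```text
time: 15.35
ee_pos: [0.6356, 0.067, 0.016]
tcp_rot: [0.0, 1.0, -0.0, 0.0]
force: [-3.6, -0.4, 5.2]
finger_gap: 0.0267
gripper_force: 40.0
```

Emit:
move_arm(
  rows=[
    [[0,0,0],0,0.55],
    [[0,0,0],0,0.55],
    [[0,0,0],0,0.55],
    [[0,0,-0.01],0,0.55],
    [[0,0,-0.03],0,0.55],
  ],
)

```text
time: 15.98
ee_pos: [0.6342, 0.067, 0.0542]
tcp_rot: [0.0, 1.0, 0.0, -0.002]
force: [0.1, 0.6, 0.3]
finger_gap: 0.0474
gripper_force: 0.0
```

Emit:
move_arm(
  rows=[
    [[0,0,-0.04],0,0.55],
    [[0,0,-0.05],0,0.55],
    [[0.016,0.042,0],0,0.7],
    [[0.016,0.042,0],0,0.7],
    [[0.016,0.042,0],0,0.7],
  ],
)

```text
time: 16.6
ee_pos: [0.5874, 0.1941, 0.1461]
tcp_rot: [0.001, 1.0, 0.0, 0.001]
force: [0.1, 0.7, 0.2]
finger_gap: 0.0601
gripper_force: 0.0
```

Emit:
move_arm(
  rows=[
    [[0.016,0.042,0],0,0.7],
    [[0.015,0.042,0],0,0.7],
    [[0,0,0],-9.4,0.7],
    [[0,0,0],-9.3,0.7],
    [[0,0,0],-9.3,0.7],
  ],
)

```text
time: 17.23
ee_pos: [0.5566, 0.2774, 0.1457]
tcp_rot: [-0.245, 0.97, -0.0, 0.0]
force: [-1.4, 0.2, 0.7]
finger_gap: 0.0608
gripper_force: 0.0
```

```bash
python3 - <<'E'
from h import *
s=telemetry.read_state();print(s['ee_pos'],s['tcp_rot'],s['force'],s['finger_gap'])
cap('scene','s4');cap('top','t4')
def mk(t,x,y,w,h,f): return cv2.resize(cv2.imread(f'pics/{t}.png')[y:y+h,x:x+w],None,fx=f,fy=f,interpolation=cv2.INTER_CUBIC)
cv2.imwrite('pics/m4.png',np.hstack([mk('s4',210,180,180,220,2.2),mk('t4',190,90,180,220,2.2)]))
E
```

```text
[0.55659276 0.27739597 0.14573724] [-2.44600236e-01  9.69623916e-01 -9.22961588e-06  4.32060755e-04] [-1.42262182  0.1751033   0.68222303] 0.060789129892207916
```

View pics/m4.png

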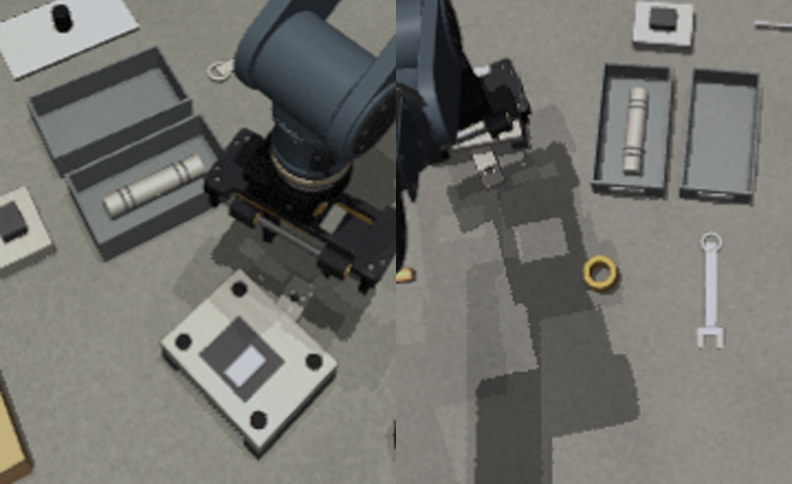

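The pillar lies in the bin at (150,185). The gripper is over the bar's projecting end at (295,297). I'll go down with a 5 mm shift towards the bar's end.

Emit:
move_arm(
  rows=[
    [[0.005,0,0.04],0,0.7],
    [[0,0,0.04],0,0.7],
    [[0,0,0.03],0,0.7],
    [[0,0,0.014],0,0.7],
    [[0,0,0.01],0,0.7],
  ],
)

```text
time: 17.95
ee_pos: [0.5526, 0.2748, 0.011]
tcp_rot: [-0.241, 0.971, 0.0, 0.0]
force: [-0.3, -0.1, 0.0]
finger_gap: 0.061
gripper_force: 0.0
```

Emit:
move_arm(
  rows=[
    [[0,0,0],0,0],
    [[0,0,0],0,0],
    [[0,0,0],0,0],
    [[0,0,0],0,0],
    [[0,0,0],0,0],
  ],
  grip_force=40,
)

```text
time: 18.58
ee_pos: [0.5525, 0.275, 0.0117]
tcp_rot: [-0.242, 0.97, 0.0, 0.0]
force: [-1.2, 0.3, 3.2]
finger_gap: 0.03
gripper_force: 40.0
```

Emit:
move_arm(
  rows=[
    [[0.005,0,0],0,0],
    [[0.01,0,0],0,0],
    [[0.02,0,0],0,0],
    [[0.02,0,0],0,0],
    [[0.02,0,0],0,0],
  ],
)

```text
time: 19.2
ee_pos: [0.4881, 0.2398, 0.0117]
tcp_rot: [-0.241, 0.97, 0.0, 0.003]
force: [4.4, 3.3, 0.5]
finger_gap: 0.0296
gripper_force: 39.9
```

Emit:
move_arm(
  rows=[
    [[0.02,0,0],0,0],
    [[0.02,0,0],0,0],
    [[0.02,0,0],0,0],
    [[0.02,0,0],0,0],
    [[0,0,0],0,0],
  ],
)

```text
time: 19.82
ee_pos: [0.4142, 0.201, 0.0117]
tcp_rot: [-0.241, 0.97, -0.0, -0.0]
force: [0.9, -2.8, 7.4]
finger_gap: 0.0295
gripper_force: 39.9
```

Emit:
move_arm(
  rows=[
    [[0,0,0],0,0.7],
    [[0,0,0],0,0.7],
    [[0,0,0],0,0.7],
    [[0,0,0],0,0.7],
    [[0,0,0],0,0.7],
  ],
)

```text
time: 20.45
ee_pos: [0.4152, 0.202, 0.0109]
tcp_rot: [-0.242, 0.97, -0.0, -0.0]
force: [0.8, 0.1, -0.2]
finger_gap: 0.0599
gripper_force: 0.0
```

Emit:
move_arm(
  rows=[
    [[0,0,-0.02],0,0.7],
    [[0,0,-0.05],0,0.7],
    [[0,0,-0.05],0,0.7],
    [[0,0,0],0,0.7],
    [[0,0,0],0,0.7],
  ],
)

```text
time: 21.08
ee_pos: [0.4148, 0.2019, 0.1308]
tcp_rot: [-0.242, 0.97, -0.0, -0.0]
force: [-0.4, -0.9, -0.2]
finger_gap: 0.0609
gripper_force: 0.0
```

```bash
python3 - <<'E'
from h import *
s=telemetry.read_state();print(s['ee_pos'],s['tcp_rot'],s['force'],s['finger_gap'])
cap('scene','s5');cap('top','t5')
def r(t): return cv2.resize(rect(t,.36,.62,.14,.34,.018)[0],None,fx=1,fy=1)
cv2.imwrite('pics/m5.png',np.hstack([r('s5'),r('t5')]))
E
```

```text
[0.41481257 0.20189881 0.13083074] [-2.41735132e-01  9.70342246e-01 -1.98157164e-06 -2.25422710e-04] [-0.35569617 -0.85539769 -0.23793219] 0.06085191235185409
```

View pics/m5.png

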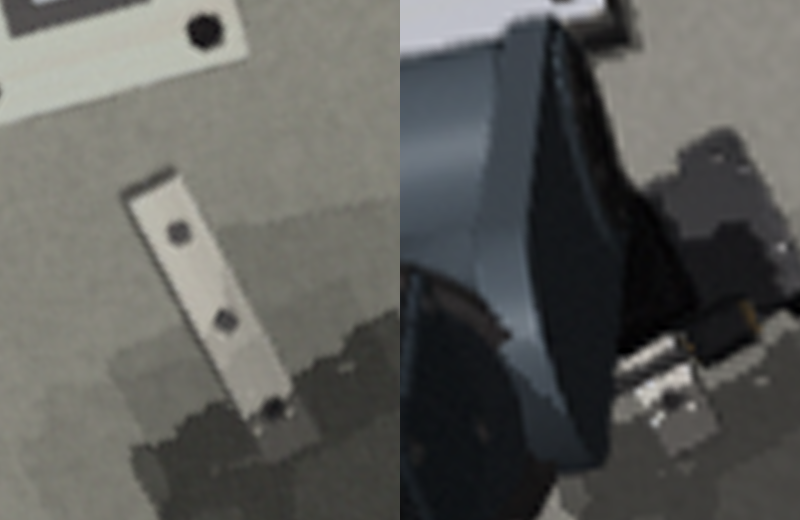

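The bar lies clear of the plate, with its middle hole at (227,321) in the scene crop. That is about (0.461, 0.2265), or −52 mm along tool x.

Emit:
move_arm(
  rows=[
    [[-0.026,0,0],0,0.7],
    [[-0.026,0,0.03],0,0.7],
    [[0,0,0.04],0,0.7],
    [[0,0,0.03],0,0.7],
    [[0,0,0.019],0,0.7],
  ],
)

```text
time: 21.8
ee_pos: [0.4592, 0.2258, 0.0087]
tcp_rot: [-0.242, 0.97, 0.0, -0.003]
force: [0.2, -0.3, -0.1]
finger_gap: 0.061
gripper_force: 0.0
```

Emit:
move_arm(
  rows=[
    [[0,0,0],0,0.7],
    [[0,0,0],0,0],
    [[0,0,0],0,0],
    [[0,0,0],0,0],
    [[0,0,0],0,0],
  ],
)

```text
time: 22.42
ee_pos: [0.4613, 0.2264, 0.0122]
tcp_rot: [-0.242, 0.97, 0.0, 0.0]
force: [-0.3, -0.4, -1.8]
finger_gap: 0.0297
gripper_force: 40.0
```

Emit:
move_arm(
  rows=[
    [[0,0,0],0,0],
    [[0,0,0],0,0],
    [[0,0,-0.01],0,0],
    [[0,0,-0.02],0,0],
    [[0,0,-0.03],0,0],
  ],
)

```text
time: 23.05
ee_pos: [0.4596, 0.2259, 0.0717]
tcp_rot: [-0.242, 0.97, -0.0, -0.002]
force: [0.6, 0.7, -6.6]
finger_gap: 0.0295
gripper_force: 40.0
```

Emit:
move_arm(
  rows=[
    [[0,0,-0.04],0,0],
    [[0,0,-0.03],0,0],
    [[0,0,0],9.4,0],
    [[0,0,0],9.4,0],
    [[0,0,0],9.2,0],
  ],
)

```text
time: 23.68
ee_pos: [0.4598, 0.226, 0.1418]
tcp_rot: [0.003, 1.0, -0.0, -0.001]
force: [0.3, 0.5, -7.2]
finger_gap: 0.0297
gripper_force: 40.0
```

Emit:
move_arm(
  rows=[
    [[-0.01,-0.016,0],0,0],
    [[-0.022,-0.036,0],0,0],
    [[-0.025,-0.042,0],0,0],
    [[-0.025,-0.042,0],0,0],
    [[-0.025,-0.042,0],0,0],
  ],
)

```text
time: 24.3
ee_pos: [0.5684, 0.0459, 0.1417]
tcp_rot: [-0.0, 1.0, -0.0, -0.001]
force: [-0.2, 0.5, -6.4]
finger_gap: 0.0294
gripper_force: 40.0
```

Emit:
move_arm(
  rows=[
    [[-0.025,-0.042,0],0,0],
    [[-0.022,-0.036,0],0,0],
    [[-0.014,-0.022,0],0,0],
    [[-0.006,-0.009,0],0,0],
    [[0,0,0],0,0],
  ],
)

```text
time: 24.92
ee_pos: [0.6344, -0.0613, 0.1414]
tcp_rot: [0.001, 1.0, 0.0, -0.001]
force: [0.1, 0.1, -6.4]
finger_gap: 0.0298
gripper_force: 40.0
```

```bash
python3 - <<'E'
from h import *
s=telemetry.read_state();print(s['ee_pos'],s['tcp_rot'],s['force'],s['finger_gap'])
cap('scene','s6')
big('s6',180,100,200,200,3)
E
```

```text
[ 0.6344055  -0.06126854  0.14139024] [ 5.06328797e-04  9.99999446e-01  3.27194647e-04 -8.63128653e-04] [ 0.11453033  0.0988111  -6.40280589] 0.02978619651803892
```

View pics/s6_c.png

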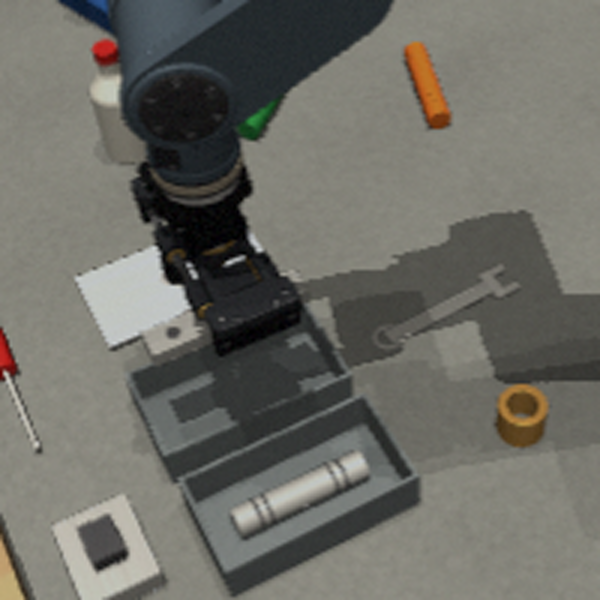

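The bar is held level along the open bin, with its end at (173,333). I'll lower it.

Emit:
move_arm(
  rows=[
    [[0,0,0.04],0,0],
    [[0,0,0.04],0,0],
    [[0,0,0.025],0,0],
    [[0,0,0.012],0,0],
    [[0,0,0.005],0,0],
  ],
)

```text
time: 25.6
ee_pos: [0.6349, -0.0598, 0.0198]
tcp_rot: [-0.0, 1.0, 0.0, -0.0]
force: [-0.2, 0.4, -7.2]
finger_gap: 0.0297
gripper_force: 40.0
```

Emit:
move_arm(
  rows=[
    [[0,0,0.001],0,0],
    [[0,0,0.001],0,0],
    [[0,0,0.001],0,0],
    [[0,0,0],0,0],
    [[0,0,0],0,0],
  ],
)

```text
time: 26.22
ee_pos: [0.6352, -0.0608, 0.0172]
tcp_rot: [0.0, 1.0, -0.0, 0.0]
force: [0.2, -0.3, -6.6]
finger_gap: 0.0298
gripper_force: 40.0
```

Emit:
move_arm(
  rows=[
    [[0,0,0.001],0,0],
    [[0,0,0.001],0,0],
    [[0,0,0],0,0],
    [[0,0,0],0,0],
    [[0,0,0],0,0],
  ],
)

```text
time: 26.85
ee_pos: [0.6352, -0.0608, 0.0162]
tcp_rot: [0.0, 1.0, -0.0, 0.0]
force: [-2.7, 0.8, 5.9]
finger_gap: 0.0296
gripper_force: 40.0
```

Emit:
move_arm(
  rows=[
    [[0,0,0],0,0.52],
    [[0,0,0],0,0.52],
    [[0,0,0],0,0.52],
    [[0,0,0],0,0.52],
    [[0,0,-0.01],0,0.52],
  ],
)

```text
time: 27.48
ee_pos: [0.6344, -0.0606, 0.0245]
tcp_rot: [0.0, 1.0, 0.0, -0.001]
force: [0.1, -0.2, 0.5]
finger_gap: 0.0454
gripper_force: 0.0
```

Emit:
move_arm(
  rows=[
    [[0,0,-0.03],0,0.52],
    [[0,0,-0.05],0,0.52],
    [[0,0,-0.05],0,0.52],
    [[0,0.05,-0.02],0,0.52],
    [[0,0.05,0],0,0.52],
  ],
)

```text
time: 28.1
ee_pos: [0.637, 0.0395, 0.1788]
tcp_rot: [0.001, 1.0, -0.0, 0.003]
force: [0.5, 0.3, -0.1]
finger_gap: 0.0454
gripper_force: 0.0
```

Emit:
move_arm(
  rows=[
    [[0,0.05,0],0,0.52],
    [[0,0.05,0],0,0.52],
    [[0,0.05,0],0,0.52],
    [[0,0,0],0,0.52],
    [[0,0,0],0,0.52],
  ],
)

```text
time: 28.72
ee_pos: [0.6351, 0.1891, 0.1755]
tcp_rot: [-0.0, 1.0, -0.0, 0.0]
force: [0.2, -0.3, 0.7]
finger_gap: 0.0452
gripper_force: 0.0
```

```bash
python3 - <<'E'
from h import *
s=telemetry.read_state();print(s['ee_pos'],s['force'],s['finger_gap'])
cap('scene','s7')
big('s7',180,100,200,200,3)
E
```

```text
[0.63509804 0.18914437 0.1754565 ] [ 0.22699538 -0.33485015  0.73457156] 0.04518063177018068
```

View pics/s7_c.png

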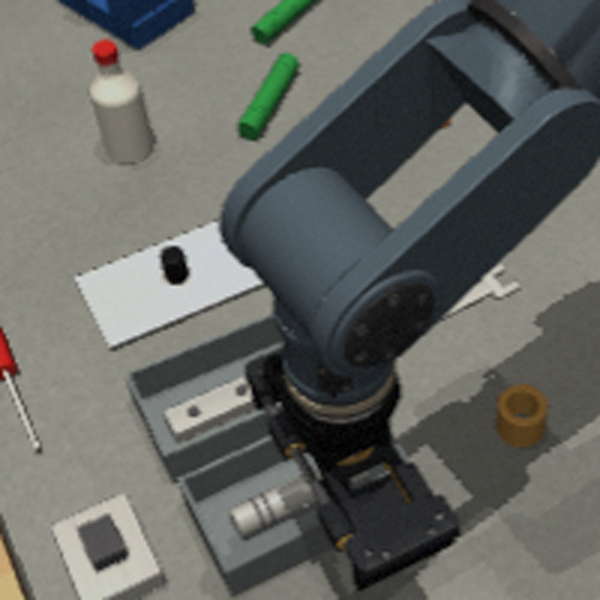

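The picture shows the bar flat in the open bin at (205,410), the pillar in its bin at (265,505), and the lid flat at (175,285). The gripper is clear, so I'll hand in.

```bash
python3 -c "
from h import *
print(close_job())"
```

```text
the job is handed in; nothing more can be done
None
```

I handed the job in at about 29 s: the lid is flat on the bench with its knob up, the pillar is in the bin that was covered, and the bar is in the open bin; `close_job()` returned no verdict.

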